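# Slide the charcoal block under the spring hold-down flap

### The arm

A 6-joint arm with a two-finger parallel gripper is mounted at the origin on a cart in front of the work surface, level with it; the furniture and walls round the work are solid. World frame = base frame: x ahead of the robot, y to its left, z up, the work surface at z = 0. Lengths are in m, angles in degrees, forces in N, time in s.
With the tool pointing down it reaches from about 0.35 to 0.875 m from the base axis. Payload 4.2 kg.
Tool frame: the origin (TCP) lies on the front face of the gripper's body, between the roots of the fingers; the fingertips stand finger_overhang ahead of it and the grasp point (between the pads) lies 51 mm ahead of it (finger_overhang is the distance from the TCP to the fingertips, in m); z points along the fingers, y is the line along which they close (so a half turn about z gives the same grasp; the last joint's range is limited). The gripper opens to 87 mm and grips with 3 to 60 N. Pads are 19 mm wide; open, the fingers measure 117 mm over their backs; the gripper's body (75 mm by 190 mm) begins 51 mm behind the grasp point.
Start: joints at [-60.47, 22.042, 0.453, 0, -68.411, -14.817], TCP at [0.159, -0.604, 0.292] pointing down, gripper open.
Joint ranges: [-179.83, 179.83], [-69.29, 118.12], [-61.27, 80.66], [-181.25, 117.63], [-171.15, -9.14], [-177.46, 177.46]. Speed limits (degrees/s): [159.86, 159.86, 180, 180, 180, 180].

### API

Orientations are given as a 3x3 rotation matrix whose columns are the frame's x, y, z axes.
In Python, from station import sense, capture, camera_model, finish_job, finger_overhang gives the robot as it stands. The module is installed in compiled form; this text tells all that it offers.
- The arm moves only by the tool jog_arm, never from a script. Its argument "rows" is a list that holds one entry, the list of rows, each a list of 4 numbers: the shift along the tool's x, y, z in m, then the turn about the tool's z in rad. A call has 1 to 20 rows; each row shifts and turns the commanded pose from where the row before left it, along the tool's axes as they then stand; what a row does not reach is not made up. A row lasts 1/8 s, in which the tool goes at most 62.5 mm and 10.7 degrees, less where a joint would pass 70% of its speed; a pose out of reach is approached as far as the arm can. A call is refused whole if a number of a shift passes 0.0625 or a number of a turn 0.188, either way. A call with a gripper value outside its range is refused whole. "claw" is the opening, from 0 (shut) to 1 (fully open), set as the call begins (left out, the last holds). The fingers move at their own pace and stop on an object; the grip force is fixed at half the most. Time passes only in rows, so rows that do not move let the fingers close. It gives the time, the measured TCP pose, the force, the opening and the grip force at its end, in the units of the state.
- sense(): the state, without advancing time (a new reading comes with each control period).
- capture(name): name is "side" or "top" or "wrist"; returns the picture (400x640x3 uint8, red, green, blue); there is no depth.
- camera_model(name): a dict with "fovy" (degrees; the focal length in pixels is half the picture's height over the tangent of half this angle, whatever the lens; pixels are square), "cx", "cy" (the principal point, pixels), "eye" and "rotation" of the camera in the world. Camera axes: x right, y down, z forward; pixel columns grow to the right and rows downward; lengths in m; the calibration is good to about 2 mm. A picture is of the moment at which its call begins: read the wrist's pose just before it. camera_model takes no time and is no camera call; for the wrist camera it gives the pose at the moment of the call.
- finish_job(): hands the job in; it is judged then, once.
The state is a dict: "time_s": time; "joints": joint angles; "joint_velocities": joint speeds; "effort": joint torques, N m; "tcp_pos": TCP position; "ee_rot": TCP orientation; "wrist_force": force on the tool from outside, world axes, zero at the start; "moment": the same for the moment, N m; "gripper_width": opening from 0.0 (shut) to 1.0 (fully open); "gripper_force": force on a finger pad.
Only numpy, scipy, OpenCV 4.12 (cv2) and the standard library are available. Lean on these libraries where they do the work, as an engineer would, in place of code of your own. Each camera call takes 0.05 s, during which the arm holds its last target. There are 200 camera calls.

### The job

Load the black charcoal block into the holding jig by pushing alone: with one fingertip press the red bar sideways towards the jig to hold the spring-closed flap open, and with the other fingertip push the block along between the rails, under the open flap, until it is fully home against the back stop. Keep the flap held open until the block is home, then let the bar go so that the flap springs down onto the block, and leave everything clear. Only push the block, never lift or tip it, and leave the other things on the bench alone.

Things in the scene. Friction and masses are not known exactly. Their poses are not given: they have to be found in the camera images.
- jig: Holding jig, fixed to the bench; plywood base 240 x 105 x 10 mm (y -45 to 60). Origin: underside, mid-length, below the middle of the rails. x runs the way the block is pushed, y towards the red bar, z up; jig figures are in this frame, mm. Turned up to 0.3 rad. The block slides on the base (z 10) between rails at y +-29 to +-37, tops at z 17. At x below 38 only the red bar is higher.
- jig_stop (a point): Middle of the face of the aluminium back stop that the block must meet: jig x 100, y 0, z 25. The stop is 66 mm wide, its top at z 40.
- jig_hinge (a point): Middle of the flap's hinge line: jig x 76, y 50, z 72; it runs along the jig's x, between steel posts at x 48 to 56 and 96 to 104 (y 44 to 56, up to z 80). The steel flap with its black rubber foot spans x 58 to 94 over the block's way. At rest the foot hangs down to z 26 and bars the way; open to 0.55 it clears z 52; nothing rises above z 85.
- flap (a joint): Angle of the spring-closed flap (rad): 0 at rest, fully down; about 0.35 when its foot lies on the block; the block passes freely from 0.42 up (0.55 is a good opening); end of travel 0.85. The red bar turns with it: pressing the bar sideways towards the jig (its -y) opens the flap, with about 5 to 10 N.
- press_bar (a point): Point at jig x -30 on the axis of the red press bar, 8 mm thick, along the jig's x from -90 to 42, where a crank arm joins it to the hinge line 42 mm away. At flap 0 its axis is at jig y 70, z 35; at 0.4 y 54, z 30; at 0.55 y 47, z 30; at 0.85 y 35, z 33. A finger can slide along it while pressing. Beside it is bare bench.
- block: Black charcoal block, 50 wide, 75 long, 32 high (mm), about 0.1 kg, loose, 4 mm play to each rail. Origin: centre of its underside; its own y axis is its length and lies along the jig's x (within 0.04 rad). It starts on the jig's base short of the flap, its centre at jig x -35 to -8; home, its centre is at x 62.5 and its near end at x 25.
- steel_block: Polished steel bench block, 52 x 52 x 20 mm, loose bystander. Origin: centre of its underside.
- tub: White tub with lid, 64 mm across, 46 mm high, loose bystander. Origin: centre of its underside.
- brass_ring: Brass-coloured ring, 30 mm across, 6 mm high, loose bystander. Origin: centre of its underside.
- brass_cube: Brass cube with round hollows, 50 mm, loose bystander. Origin: centre of its underside.
- pliers: Pliers with black handles, 161 x 56 x 12 mm, loose bystander. Origin: centre of its underside.
- chasing_hammer: Small hammer with wooden handle, 185 x 67 x 30 mm, loose bystander. Origin: centre of its underside.
There are look-alikes about, which are no part of the job. Leave any orange or purple look-alike of the block alone.

How it is judged:
By the outcome, as a careful person would: the job done as asked, in the order asked, and still so for the second after the job is handed in, with the robot touching nothing.
It also fails if it takes over 34 s, if anything falls off the work surface, if the arm or the gripper's body presses on something with over 40 N, if the wrist force passes 120 N, or if a joint passes its speed limit or range.

## Working session

There is one attempt and no reset: what is moved stays moved. The work goes in short steps, Python scripts to look and compute and a tool call to move; the robot and the scene stay as the last step left them, time stands still between calls to the robot, and variables do not carry over. Pictures are saved under pics/ and viewed, at most 10 in all, crops included, and the job is handed in when it is done.

Besides the shell and the picture viewer there is one more tool, called after "Emit:" by a JSON object that holds its "api" and its "payload". jog_arm: Moves the arm, as the interface text tells. Its arguments: {"type":"object","properties":{"rows":{"type":"array"},"claw":{"type":"number"}},"required":["rows"]}

```bash
mkdir -p pics
python3 - <<'E'
from station import *
import cv2
s=sense();print(s['time_s'],s['tcp_pos'],s['ee_rot'],finger_overhang if not callable(finger_overhang) else finger_overhang(),s['gripper_width'])
for n in('top','side'):
    im=capture(n);cv2.imwrite(f'pics/{n}0.png',im[:,:,::-1]);print(n,camera_model(n))
E
```

```text
0.0 [ 0.15863853 -0.60406914  0.29117969] [[-9.67252320e-01 -2.53815953e-01 -6.41041481e-04]
 [-2.53816743e-01  9.67250147e-01  2.05267729e-03]
 [ 9.90452241e-05  2.14816393e-03 -9.99997688e-01]] 0.0697 1.0026893351106478
top {'fovy': 48.26386131676028, 'cx': 322.75129856090166, 'cy': 204.05540679233746, 'eye': array([ 0.35901715, -0.10286874,  1.1145305 ]), 'rotation': array([[-0.02647495, -0.97647442,  0.21400181],
       [-0.99964884,  0.02610366, -0.00456118],
       [-0.00113235, -0.21404742, -0.97682261]])}
side {'fovy': 44.99679376884012, 'cx': 315.3472216484088, 'cy': 204.6999413734602, 'eye': array([ 0.08446386, -1.30549352,  0.69614856]), 'rotation': array([[ 0.92548892, -0.18969365,  0.32785147],
       [-0.37786185, -0.40231977,  0.83388202],
       [-0.026281  , -0.89563113, -0.44402049]])}
```

View pics/top0.png

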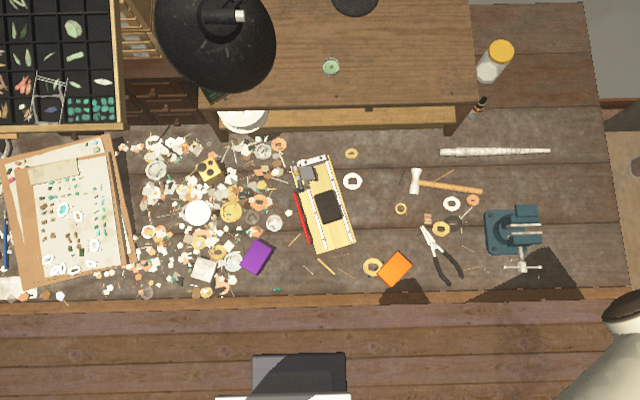

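View pics/side0.png

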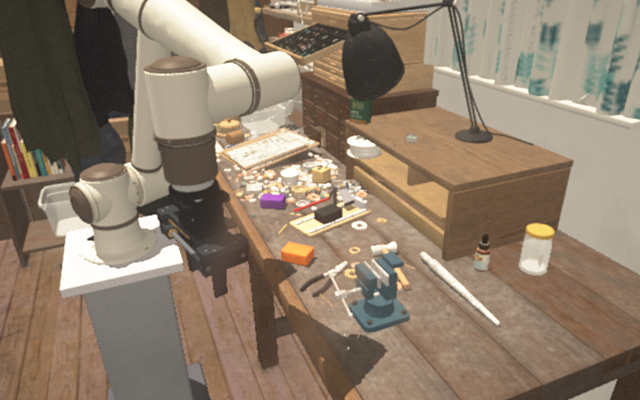

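The jig is at about (325,203) in the top view: red bar to its left, flap at the upper end, black block at (328,207). The orange block at (394,268) and the purple one at (256,257) are the look-alikes. I'll check in an enlarged crop.

Run:
```python
import cv2
im=cv2.imread('pics/top0.png')
c=im[145:265,270:380]
cv2.imwrite('pics/crop1.png',cv2.resize(c,None,fx=5,fy=5,interpolation=cv2.INTER_CUBIC))
```

```text
(no output)
```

View pics/crop1.png

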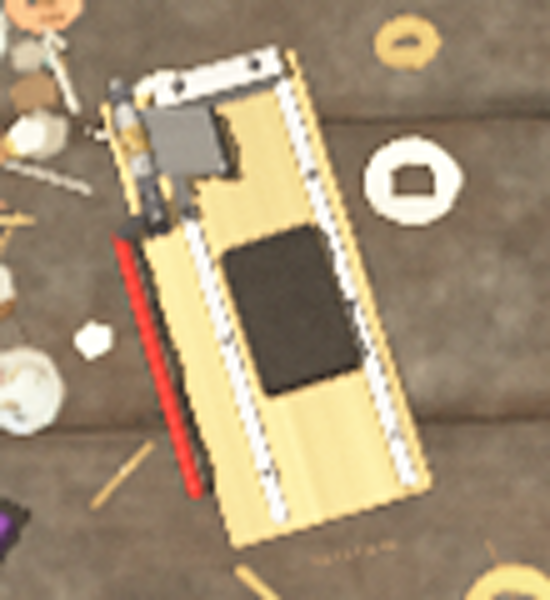

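```bash
cat > h.py <<'E'
import numpy as np
from station import *
from scipy.optimize import least_squares
def proj(P,m):
    p=(np.atleast_2d(P)-m['eye'])@m['rotation']; f=200/np.tan(np.radians(m['fovy']/2))
    return p[:,:2]/p[:,2:]*f+[m['cx'],m['cy']]
def unproj(px,z,m):
    f=200/np.tan(np.radians(m['fovy']/2))
    d=np.column_stack([(np.atleast_2d(px)-[m['cx'],m['cy']])/f,np.ones(len(np.atleast_2d(px)))])@m['rotation'].T
    return m['eye']+d*((z-m['eye'][2])/d[:,2])[:,None]
def jw(P,q):
    c,s=np.cos(q[2]),np.sin(q[2]);P=np.atleast_2d(P)/1000
    return np.column_stack([q[0]+c*P[:,0]-s*P[:,1],q[1]+s*P[:,0]+c*P[:,1],P[:,2]])
def wj(W,q):
    c,s=np.cos(q[2]),np.sin(q[2]);d=np.atleast_2d(W)[:,:2]-q[:2]
    return 1000*np.column_stack([c*d[:,0]+s*d[:,1],-s*d[:,0]+c*d[:,1]])
E
python3 - <<'E'
from h import *
m=camera_model('top')
cr=lambda a:(np.array(a,float)+.5)/5-.5+[270,145]
J=[(-120,60,10),(-120,-45,10),(120,-45,10),(-90,70,37),(42,70,37),(100,-33,40)]
px=cr([(236,547),(430,487),(290,50),(197,497),(122,237),(281,76)])
r=least_squares(lambda q:(proj(jw(J,q),m)-px).ravel(),[.5,-.1,.2],x_scale=[.1,.1,.1])
print(r.x,r.fun.reshape(-1,2).round(2))
q=r.x
b=unproj(cr([(222,255),(316,224),(364,362),(268,397)]),.042,m)
j=wj(b,q);print(j.round(1),j.mean(0))
print('w',jw([(-120,0,0),(62,0,0),(-30,70,35),(120,0,0)],q))
# shelf front edge, guess
print(unproj([(196,98),(470,110)],0.25,m),unproj([(220,130),(450,135)],0.0,m))
E
```

```text
[ 0.60478594 -0.11413322  0.27457272] [[-0.41  0.83]
 [ 1.17  0.28]
 [ 0.31 -0.18]
 [-0.35 -0.92]
 [-0.76  0.58]
 [ 0.06 -0.65]]
[[ 18.1  23.3]
 [ 19.4 -25.8]
 [-53.9 -27.3]
 [-56.5  22.7]] [-18.21267545  -1.8098231 ]
w [[ 0.48928101 -0.1466695   0.        ]
 [ 0.66446349 -0.09732281  0.        ]
 [ 0.55693021 -0.05488941  0.035     ]
 [ 0.72029088 -0.08159694  0.        ]]
[[ 0.78256175  0.15215608  0.25      ]
 [ 0.74021622 -0.41801269  0.25      ]] [[ 0.81152225  0.15909081  0.        ]
 [ 0.7810792  -0.44941055  0.        ]]
```

The crop shows the jig and black block clearly, and the fit residuals are about 1 px. The block's centre is at jig x of about -18 and y of about -2, within the given range, and its size checks out. Next I'll work out the approach.

```bash
cat >> h.py <<'E'
Q=np.array([0.60479,-0.11413,0.27457])
def st(q=Q):
    s=sense();R=s['ee_rot'];j=wj(s['tcp_pos'],q)[0]
    yaw=np.arctan2(R[1,1],R[0,1])-np.pi/2-q[2]
    print('t',round(s['time_s'],2),'jig xy',j.round(1),'tipz',round(1000*(s['tcp_pos'][2]-finger_overhang),1),'yawerr',yaw.round(4),'F jig',(np.array([[np.cos(q[2]),np.sin(q[2]),0],[-np.sin(q[2]),np.cos(q[2]),0],[0,0,1]])@s['wrist_force']).round(1),'w',round(s['gripper_width'],3));return s
def shift(x,y,tip,q=Q):
    s=sense();T=jw([(x,y,0)],q)[0];T[2]=tip/1000+finger_overhang
    print('tool shift',((T-s['tcp_pos'])@s['ee_rot']).round(4))
E
python3 -c "
from h import *
st();shift(-78,62,130)"
```

```text
t 0.1 jig xy [-562.3 -350.7] tipz 221.6 yawerr -0.018 F jig [ 0.4 -0.7  0. ] w 1.001
tool shift [-0.4768  0.4211  0.0923]
```

Emit:
{"api": "jog_arm", "payload": {"rows": [[[0,0,0,-0.018],[-0.02,0.018,0,0],[-0.03,0.025,0,0],[-0.035,0.03,0,0],[-0.035,0.03,0,0],[-0.035,0.03,0,0],[-0.035,0.03,0,0],[-0.035,0.03,0,0],[-0.035,0.03,0,0],[-0.035,0.03,0,0],[-0.035,0.03,0,0],[-0.035,0.03,0,0],[-0.035,0.03,0,0],[-0.035,0.03,0.02,0],[-0.03,0.025,0.02,0],[-0.015,0.01,0.02,0],[0,0,0.02,0],[0,0,0,0],[0,0,0,0]]], "claw": 0.5}}

```text
time_s: 2.48
tcp_pos: [0.5104, -0.0817, 0.213]
ee_rot: [[-0.962, -0.272, 0.001], [-0.272, 0.962, -0.0], [-0.001, -0.001, -1.0]]
wrist_force: [-0.1, -0.4, 0.7]
gripper_width: 0.498
gripper_force: 0.0
```

```bash
python3 -c "
from h import *;import cv2
s=st();shift(-78,62,60);print(finger_overhang)
m=camera_model('wrist');im=capture('wrist');cv2.imwrite('pics/w1.png',im[:,:,::-1])
J=[(-120,60,10),(-120,-45,10),(-90,70,35),(42,70,35),(100,-33,40),(19,23,42),(19,-27,42),(-56,-27,42),(-56,23,42)]
print(proj(jw(J,Q),m).round(0).tolist())
"
```

```text
t 2.48 jig xy [-82.1  56.8] tipz 143.3 yawerr 0.0005 F jig [-0.2 -0.4  0.7] w 0.498
tool shift [-0.004   0.0053  0.0833]
0.0697
[[323.0, 160.0], [224.0, 160.0], [334.0, 192.0], [332.0, 309.0], [241.0, 356.0], [288.0, 294.0], [241.0, 294.0], [236.0, 227.0], [286.0, 227.0]]
```

View pics/w1.png

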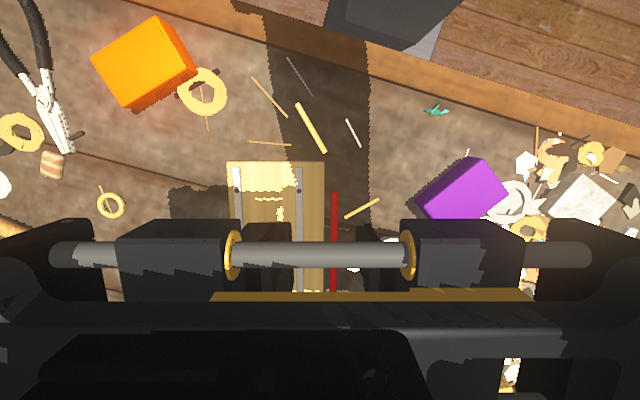

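The wrist view matches the prediction to within 2 px: base corners at (323,161) and (226,161), bar end at (334,192). Going down, short of the bar on its outer side.

Emit:
{"api": "jog_arm", "payload": {"rows": [[[-0.004,0.005,0.015,0],[0,0,0.03,0],[0,0,0.03,0],[0,0,0.02,0],[0,0,0.015,0],[0,0,0.01,0],[0,0,0,0],[0,0,0,0]]]}}

```text
time_s: 3.52
tcp_pos: [0.513, -0.0756, 0.0928]
ee_rot: [[-0.962, -0.271, 0.001], [-0.271, 0.962, 0.0], [-0.001, -0.0, -1.0]]
wrist_force: [0.6, -0.4, -0.1]
gripper_width: 0.496
gripper_force: 0.0
```

```bash
python3 -c "
from h import *;import cv2
st();shift(-78,62,22)
im=capture('top');cv2.imwrite('pics/t2.png',cv2.resize(im[130:280,260:400,::-1],None,fx=4,fy=4,interpolation=2))
im=capture('side');p=proj(jw([(-60,30,40)],Q),camera_model('side'))[0].astype(int);print(p)
cv2.imwrite('pics/s2.png',cv2.resize(im[p[1]-70:p[1]+50,p[0]-80:p[0]+80,::-1],None,fx=5,fy=5,interpolation=2))
"
```

```text
t 3.52 jig xy [-77.9  62. ] tipz 23.1 yawerr 0.0004 F jig [ 0.5 -0.6 -0.1] w 0.496
tool shift [0.0001 0.     0.0011]
[309 210]
```

View pics/s2.png

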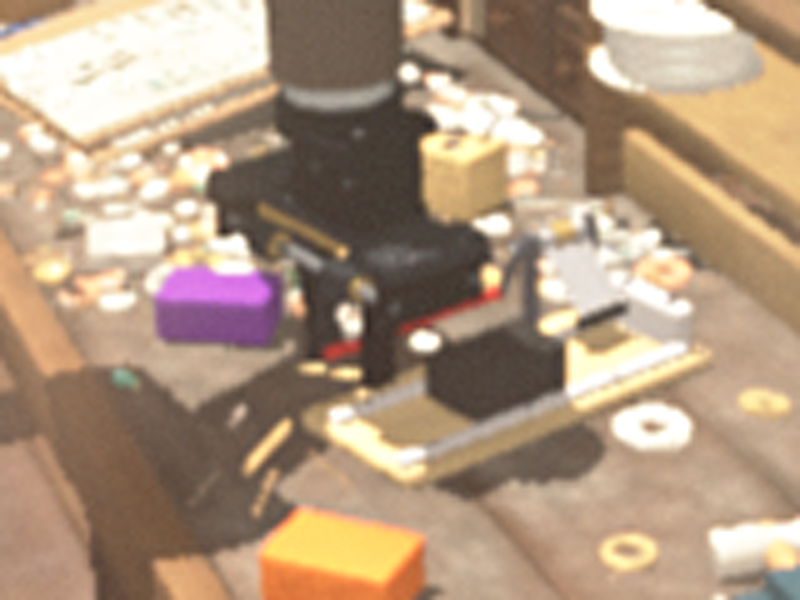

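In the side view one fingertip (378,370) is over the left rail and the other (320,345) is beyond the red bar, as planned. Next, press the bar.

Emit:
{"api": "jog_arm", "payload": {"rows": [[[0,-0.005,0.001,0],[0,-0.005,0,0],[0,-0.005,0,0],[0,-0.005,0,0],[0,-0.005,0,0],[0,-0.005,0,0],[0,-0.005,0,0],[0,0,0,0],[0,0,0,0]]]}}

```text
time_s: 4.75
tcp_pos: [0.5205, -0.1084, 0.0897]
ee_rot: [[-0.963, -0.27, -0.004], [-0.27, 0.963, 0.002], [0.003, 0.003, -1.0]]
wrist_force: [-1.5, 8.2, -4.9]
gripper_width: 0.5
gripper_force: 3.8
```

```bash
python3 -c "
from h import *;import cv2
st()
im=capture('top');cv2.imwrite('pics/t3.png',cv2.resize(im[130:280,260:400,::-1],None,fx=4,fy=4,interpolation=2))
p=[309,210];im=capture('side')
cv2.imwrite('pics/s3.png',cv2.resize(im[p[1]-60:p[1]+40,p[0]-60:p[0]+90,::-1],None,fx=5,fy=5,interpolation=2))
"
```

```text
t 4.75 jig xy [-79.6  28.4] tipz 20.0 yawerr -0.0014 F jig [ 0.8  8.3 -4.9] w 0.5
```

View pics/s3.png

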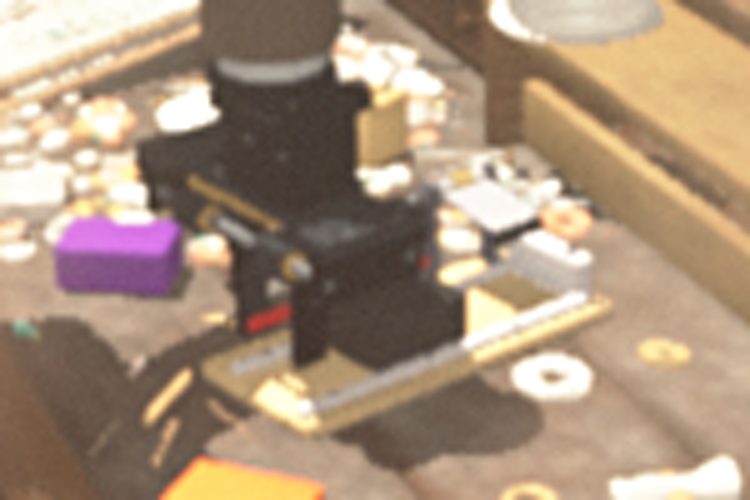

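The flap is open, with its foot raised at (500,230), and finger B sits behind the block in the channel. Now push.

Emit:
{"api": "jog_arm", "payload": {"rows": [[[-0.004,-0.001,-0.001,0],[-0.005,0,0,0],[-0.005,0,0,0],[-0.005,0,0,0],[-0.005,0,0,0],[-0.005,0,0,0],[-0.005,0,0,0],[-0.005,0,0,0],[-0.005,0,0,0],[-0.005,0,0,0],[0,0,0,0]]]}}

```text
time_s: 6.22
tcp_pos: [0.565, -0.0964, 0.0901]
ee_rot: [[-0.963, -0.27, -0.012], [-0.27, 0.963, 0.001], [0.011, 0.004, -1.0]]
wrist_force: [-6.2, 6.8, 0.4]
gripper_width: 0.499
gripper_force: 3.9
```

```bash
python3 -c "
from h import *;import cv2
st()
"
```

```text
t 6.22 jig xy [-33.5  27.8] tipz 20.4 yawerr -0.0015 F jig [-4.1  8.2  0.4] w 0.499
```

Emit:
{"api": "jog_arm", "payload": {"rows": [[[-0.005,0,0,0],[-0.005,0,0,0],[-0.005,0,0,0],[-0.005,0,0,0],[-0.005,0,0,0],[-0.005,0,0,0],[-0.005,0,0,0],[-0.004,0,0,0],[-0.003,0,0,0],[0,0,0,0]]]}}

```text
time_s: 7.48
tcp_pos: [0.6054, -0.085, 0.09]
ee_rot: [[-0.963, -0.27, -0.012], [-0.27, 0.963, 0.001], [0.011, 0.005, -1.0]]
wrist_force: [-7.5, 5.3, -0.1]
gripper_width: 0.504
gripper_force: 4.0
```

```bash
python3 -c "
from h import *;import cv2
st()
p=[309,210];im=capture('side')
cv2.imwrite('pics/s4.png',cv2.resize(im[p[1]-60:p[1]+40,p[0]-60:p[0]+90,::-1],None,fx=5,fy=5,interpolation=2))
"
```

```text
t 7.47 jig xy [ 8.5 27.9] tipz 20.3 yawerr -0.0013 F jig [-5.8  7.1 -0.1] w 0.504
```

View pics/s4.png

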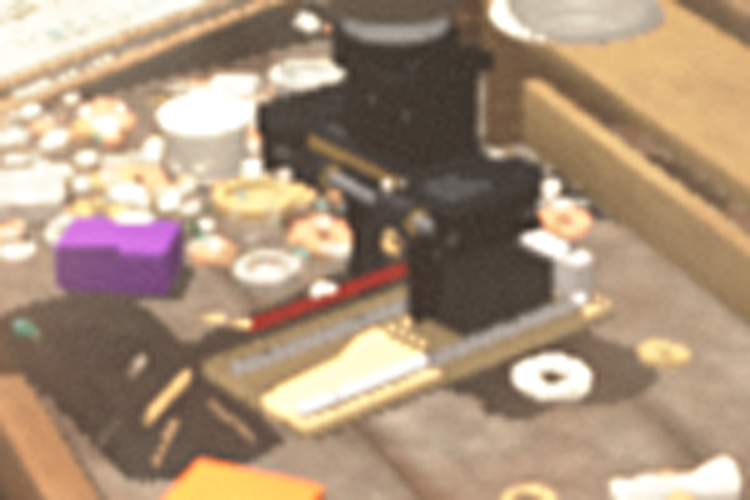

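The block (490,270) is under the open flap, about 7 mm short of the stop at (570,265). I'll do the last stretch in small steps.

Emit:
{"api": "jog_arm", "payload": {"rows": [[[-0.002,0,0,0],[-0.002,0,0,0],[-0.001,0,0,0],[-0.001,0,0,0],[0,0,0,0]]]}}

```text
time_s: 8.15
tcp_pos: [0.6107, -0.0834, 0.09]
ee_rot: [[-0.963, -0.27, -0.013], [-0.27, 0.963, 0.001], [0.012, 0.005, -1.0]]
wrist_force: [-7.8, 6.2, 0.7]
gripper_width: 0.501
gripper_force: 4.1
```

Emit:
{"api": "jog_arm", "payload": {"rows": [[[-0.001,0,0,0],[-0.001,0,0,0],[0,0,0,0]]]}}

```text
time_s: 8.52
tcp_pos: [0.6126, -0.0829, 0.09]
ee_rot: [[-0.963, -0.27, -0.013], [-0.27, 0.963, 0.001], [0.012, 0.005, -1.0]]
wrist_force: [-7.9, 6.2, 0.2]
gripper_width: 0.5
gripper_force: 4.1
```

```bash
python3 -c "
from h import *
st()
"
```

```text
t 8.53 jig xy [16. 28.] tipz 20.3 yawerr -0.0013 F jig [-5.9  8.1  0.2] w 0.5
```

Emit:
{"api": "jog_arm", "payload": {"rows": [[[-0.001,0,0,0],[0,0,0,0]]]}}

```text
time_s: 8.78
tcp_pos: [0.6135, -0.0826, 0.09]
ee_rot: [[-0.963, -0.27, -0.013], [-0.27, 0.963, 0.001], [0.013, 0.005, -1.0]]
wrist_force: [-8.4, 4.9, 0.5]
gripper_width: 0.498
gripper_force: 4.6
```

Emit:
{"api": "jog_arm", "payload": {"rows": [[[-0.001,0,0,0],[0,0,0,0]]]}}

```text
time_s: 9.02
tcp_pos: [0.6136, -0.0826, 0.0899]
ee_rot: [[-0.963, -0.269, -0.015], [-0.269, 0.963, 0.001], [0.015, 0.005, -1.0]]
wrist_force: [-9.2, 5.0, 3.0]
gripper_width: 0.501
gripper_force: 5.4
```

Emit:
{"api": "jog_arm", "payload": {"rows": [[[-0.001,0,0,0],[0,0,0,0]]]}}

```text
time_s: 9.28
tcp_pos: [0.6138, -0.0825, 0.0899]
ee_rot: [[-0.963, -0.269, -0.017], [-0.269, 0.963, 0.001], [0.017, 0.006, -1.0]]
wrist_force: [-11.8, 5.2, 3.3]
gripper_width: 0.499
gripper_force: 6.3
```

```bash
python3 -c "
from h import *
st()
"
```

```text
t 9.28 jig xy [17.3 28. ] tipz 20.2 yawerr -0.0023 F jig [-10.    8.2   3.3] w 0.499
```

The tool has stalled with force rising, at the expected home position. I'll press a little more to confirm the seating.

Emit:
{"api": "jog_arm", "payload": {"rows": [[[-0.0015,0,0,0],[-0.0015,0,0,0],[-0.001,0,0,0],[0,0,0,0],[0,0,0,0]]]}}

```text
time_s: 9.9
tcp_pos: [0.6145, -0.0823, 0.0899]
ee_rot: [[-0.963, -0.267, -0.025], [-0.267, 0.964, 0.0], [0.024, 0.007, -1.0]]
wrist_force: [-18.0, 3.6, 9.5]
gripper_width: 0.499
gripper_force: 9.9
```

```bash
python3 -c "
from h import *;import cv2
st()
p=[309,210];im=capture('side')
q=proj(jw([(100,-33,40),(100,-33,10),(25,-25,42),(100,-25,42)],Q),camera_model('side'));o=np.array([335,170]);print(((q-o)*9).round(0).tolist())
cv2.imwrite('pics/s5.png',cv2.resize(im[170:235,335:415,::-1],None,fx=9,fy=9,interpolation=2))
"
```

```text
t 9.9 jig xy [18. 28.] tipz 20.2 yawerr -0.0041 F jig [-16.4   8.3   9.5] w 0.499
[[255.0, 288.0], [254.0, 366.0], [74.0, 339.0], [239.0, 275.0]]
```

View pics/s5.png

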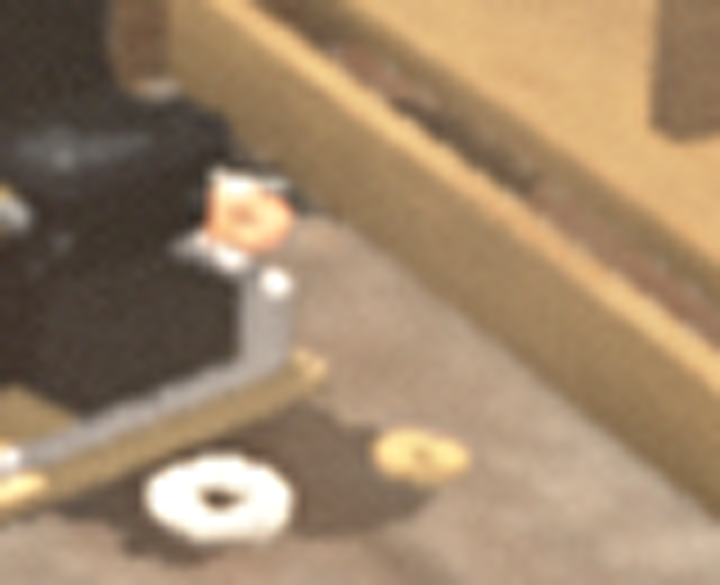

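The block's end meets the stop face at about (243,310), so it is home. Next: back off with the bar still pressed, release it, then rise.

Emit:
{"api": "jog_arm", "payload": {"rows": [[[0.003,0,0,0],[0.004,0,0,0],[0.005,0,0,0],[0.005,0,0,0],[0.005,0,0,0],[0,0,0,0],[0,0.004,0,0],[0,0.004,0,0],[0,0.004,0,0],[0,0.005,0,0],[0,0.005,0,0],[0,0.005,0,0],[0,0.005,0,0],[0,0,0,0],[0,0,0,0]]]}}

```text
time_s: 11.82
tcp_pos: [0.5945, -0.0567, 0.0923]
ee_rot: [[-0.962, -0.271, 0.0], [-0.271, 0.962, -0.0], [-0.0, -0.0, -1.0]]
wrist_force: [0.3, 0.5, 0.3]
gripper_width: 0.497
gripper_force: 0.0
```

```bash
python3 -c "
from h import *
st()
"
```

```text
t 11.82 jig xy [ 5.6 58. ] tipz 22.6 yawerr 0.0003 F jig [0.4 0.4 0.3] w 0.497
```

Emit:
{"api": "jog_arm", "payload": {"rows": [[[0,0,-0.01,0],[0,0,-0.02,0],[0,0,-0.03,0],[0,0,-0.03,0],[0,0,-0.03,0],[0.02,0,-0.02,0],[0.03,0,0,0],[0.03,0,0,0],[0.03,0,0,0],[0.03,0,0,0],[0.03,0,0,0],[0.02,0,0,0],[0,0,0,0],[0,0,0,0]]]}}

```text
time_s: 13.58
tcp_pos: [0.4126, -0.1082, 0.2327]
ee_rot: [[-0.962, -0.272, 0.002], [-0.272, 0.962, -0.0], [-0.001, -0.001, -1.0]]
wrist_force: [-0.1, 0.5, -0.3]
gripper_width: 0.501
gripper_force: 0.0
```

```bash
python3 -c "
from h import *;import cv2
st()
a=capture('top')[145:265,270:370,::-1];b=capture('side')[155:255,290:410,::-1]
a=cv2.resize(a,(400,480),interpolation=2);b=cv2.resize(b,(400,333),interpolation=2)
cv2.imwrite('pics/e.png',np.hstack([a,np.vstack([b,np.zeros((147,400,3),np.uint8)])]))
q=proj(jw([(25,25,42),(25,-25,42),(100,-25,42)],Q),camera_model('top'));print(((q-[270,145])*4).round(0).tolist())
"
```

```text
t 13.57 jig xy [-183.4   57.8] tipz 163.0 yawerr 0.0005 F jig [ 0.   0.5 -0.3] w 0.501
[[170.0, 193.0], [247.0, 170.0], [211.0, 59.0]]
```

View pics/e.png

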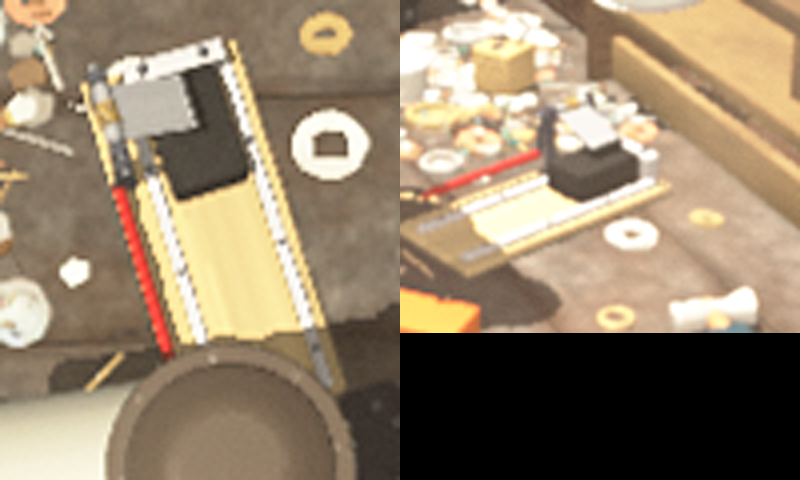

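The flap is down on the block, which appears to touch the stop. I'll use the last view for an enlarged check of its seating.

```bash
python3 -c "
from h import *;import cv2
a=np.mean([capture('top').astype(float) for _ in range(4)],0)[148:203,290:340,::-1].clip(0,255)
a=np.clip(a*1.0,0,255).astype(np.uint8)
cv2.imwrite('pics/z.png',cv2.resize(a,None,fx=10.5,fy=10.5,interpolation=2))
q=proj(jw([(25,25,42),(25,-25,42),(100,-25,42),(100,-33,40),(100,33,40),(25,-29,17),(100,-29,17)],Q),camera_model('top'));print(((q-[290,148]+.5)*10.5-.5).round(0).tolist())
"
```

```text
[[241.0, 480.0], [444.0, 419.0], [349.0, 129.0], [381.0, 122.0], [118.0, 200.0], [457.0, 440.0], [365.0, 156.0]]
```

View pics/z.png

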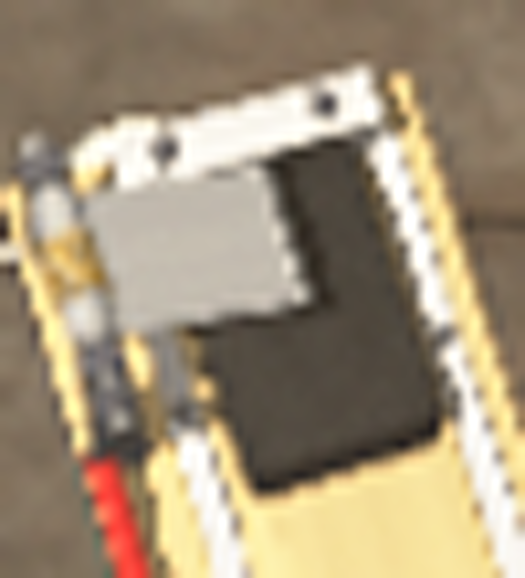

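```bash
python3 -c "
from station import *
print(finish_job())"
```

```text
the job is handed in; nothing more can be done
None
```

I pushed the black block home against the back stop with the flap held open, then let the bar go so the flap sprang down onto the block. The arm is clear and I handed the job in at about 14 s; no verdict came back.

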